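# Snap a pipe clip shut with the bench pliers

## Robot

A 6-joint arm with a two-finger parallel gripper is mounted at the origin on a cart in front of the work surface, level with it; the furniture and walls round the work are solid. World frame = base frame: x ahead of the robot, y to its left, z up, the work surface at z = 0. Lengths are in m, angles in rad, forces in N, time in s.
With the tool pointing down it reaches from about 0.3 to 0.775 m from the base axis. Payload 14.6 kg.
Tool frame: the origin (TCP) lies on the front face of the gripper's body, between the roots of the fingers; the fingertips stand 73 mm ahead of it and the grasp point (between the pads) lies 54 mm ahead of it; z points along the fingers, x is the direction in which the jaws open and shut, and the axes are right-handed (so a half turn about z gives the same grasp; the last joint's range is limited). The gripper opens to 85 mm and grips with 20 to 120 N. Pads are 22 mm wide; open, the fingers measure 114 mm over their backs; the gripper's body (76 mm by 85 mm) begins 54 mm behind the grasp point. The pads swing forward as they close: fully open they stand 13 mm farther back than shut.
Start: joints at [1.237, 0.3, 1.521, -0, 1.321, -0.067], TCP at [0.145, 0.531, 0.304] pointing down, gripper open.
Joint ranges: [-3.03, 3.03], [-0.79, 2.21], [0.23, 2.52], [-1.04, 4.18], [0, 3.07], [-2.55, 2.55]. Speed limits (rad/s): [2.22, 2.22, 2.57, 3.14, 3.14, 3.14].

## Interface

Orientations are given as a rotation vector (axis times angle).
In Python, from bench import observe, read_camera, job_done gives the robot as it stands.
- The arm moves only by the tool step_arm, never from a script. Its argument "rows" is a list that holds one entry, the list of rows, each a list of 5 numbers: the shift along the world's x, y, z in units of 25 mm (1.0 is 25 mm), then the turn about the world's z in units of 5 degrees (1.0 is 5 degrees), then the opening, from -1 (shut) to 1 (fully open). A call has 1 to 5 rows; each row shifts and turns the commanded pose from where the row before left it; what a row does not reach is not made up. A row lasts 1/8 s, in which the tool goes at most 62.5 mm and 10.7 degrees, less where a joint would pass 70% of its speed; a pose out of reach is approached as far as the arm can. A call with a number of a shift or a turn outside -1 to 1 is refused whole. A call with a gripper value outside its range is refused whole. The fingers move at their own pace and stop on an object; "force" is the grip in N (left out, the last holds). Time passes only in rows, so rows that do not move let the fingers close. It gives the time, the measured TCP pose, the force and the opening at its end, in the units of the state.
- observe(): the state, without advancing time (a new reading comes with each control period).
- read_camera(name): name is "scene" or "side" or "wrist"; returns a dict with "img" (384x512x3 uint8, red, green, blue), "fx", "fy", "cx", "cy" (pixels), "R" (3x3) and "t" (3): a world point X has camera coordinates R X + t. Camera axes: x right, y down, z forward; pixel columns grow to the right and rows downward; lengths in m; the calibration is good to about 2 mm. The wrist camera is an equidistant fisheye: a pixel r from the principal point sees the ray r / f radians off the axis. A picture is of the moment at which its call begins. There is no depth.
- job_done(): hands the job in, once; it reports no verdict.
The state is a dict: "clock": time; "qpos": joint angles; "qd": joint speeds; "tau": joint torques, N m; "position": TCP position; "tcp_rot": TCP orientation; "force": force on the tool from outside, world axes, zero at the start; "wrist_torque": the same for the moment, N m; "gripper_width": finger opening in m.
Only numpy, scipy, OpenCV 4.12 (cv2) and the standard library are available. Lean on these libraries where they do the work, as an engineer would, in place of code of your own. Each camera call takes 0.05 s, during which the arm holds its last target. There are 200 camera calls.

## Task

Lay the open pipe clip on the anvil of the bench pliers with its press stud under the die, taking it by its tail block, and let go of it. Then press the pliers' raised handle slowly down until you feel the stud click home and stop there: never push on the pliers with more than 25 N, and let the handle spring back up. The clip stays on the anvil, snapped shut by the die and not by the fingers, and the bearing, nut and tin on the bench are left alone.

Things in the scene. Friction and masses are not known exactly. Their poses are not given: they have to be found in the camera images.
- pliers_stand: Grey steel bench stand, fixed, 66 mm wide (x), 222 mm long (y -102 to +120 mm, plate 10 mm high); it holds geared setting pliers by their lower leg. Origin on the bench midway between the two pivot pins (48 mm high); y points from the jaws to the handles, z up. Two cheeks 62 mm high at y -18 to +18 mm; the upper jaw above y -61 to 0 is up to 95 mm high with the die stem.
- upper_handle (a joint): angle of the pliers' upper handle (rad): 0 = up, jaws open, where its spring returns it; grows as the handle is pressed down. With the clip in the jaws it clicks somewhere between 0.25 and 0.55, depending on how far the die is screwed in (not told, different each time).
- handle_pad (a point): point on top of the upper handle's round black sleeve (19 mm thick), the place to press: at stand y +120 mm, 132 mm above the bench at rest. The sleeve slopes up along +y at about 0.4 rad and reaches from 55 mm before to 25 mm beyond it. The click comes 33 to 65 mm further down. See upper_jaw for the forces.
- jaw_nose (a point): centre of the underside of the upper jaw's collar (21 mm across), at stand y -48 mm, 64 mm above the bench with the jaws open. The die, a steel stem 13 mm across, hangs 3 to 11 mm below it (how far is set differently each time and not told); a stud is right when it is straight below.
- pipe_clip: loose aluminium pipe clip, 102 mm long (y -47 to +55 mm), 26 mm wide (x), 0.27 to 0.35 kg. Origin at the centre of its underside; +y from tail block to stud end. Base 10 mm thick; a copper tube 16 mm thick, 44 mm long lies across it at y +8 mm; a steel strap hinged at y -12 mm arches over the tube. Open, the stud top is 33 mm above the underside; shut, 25.5 mm.
- clip_tail (a point): centre of the clip's tail block, 26 mm wide (clip x), 26 mm long (clip y), 24 mm high, the place to take the clip by; at clip x = 0, y = -34 mm, 12 mm above its underside.
- clip_socket (a point): top of the socket on the clip's base that the stud snaps into, at clip y = +34 mm, 15.5 mm above its underside; it belongs straight below jaw_nose.
- stud_top (a point): middle of the top of the stud's round cap (16 mm across) at the free end of the strap, above the socket: 17 mm above the socket when open, 10 mm when shut.
- strap: the clip's hinged steel strap, 18 mm wide, with the stud cap and a rounded lip at its free end; origin on its hinge. The lip snaps under a sprung catch at the clip's end once the strap has gone about three quarters of its travel of 0.155 rad; let go before that it springs back open. The fingers must not press it.
- upper_jaw: the pliers' upper jaw with its die, geared to the handle; it comes down as the handle is pressed. Origin on its pin. Force on the handle sleeve: about 3 N of spring at first; when the die meets the clip's stud it rises to 8 to 15 N, drops to about half at the click, then rises again by about 1.4 N per mm; when it has reached 18 N the clip has clicked.
- bearing: bystander: loose ball bearing, 35 mm across, 11 mm high; leave alone
- nut: bystander: loose hexagon nut, 27 mm across, 13 mm high; leave alone
- grease_tin: bystander: round tin, 69 mm across, 60 mm high; leave alone
- anvil_seat (a point): point on top of the stand's anvil (flat plate 44 mm wide, stand y -102 to -22 mm, 14 mm above the bench), at stand x 0, y -82 mm. With the clip's origin here and its y axis along the stand's y axis the stud is right under the die. The clip's tail then juts out beyond the anvil.
Not all that is in view belongs to the job. Of the things shaped like the pipe_clip, the aluminium one is meant.

How it is judged:
On the way, in this order (a step that is already met when the one before it is completed fails the run):
1. the clip lies open on the anvil, stud under the die, let go (horizontal distance between clip_socket and jaw_nose below 0.009 m and z of pipe_clip in the frame of pliers_stand below 0.017 m and angle between pipe_clip's own z axis and vertical below 0.08 rad and angle between the y axis of pipe_clip and the y axis of pliers_stand, either way round below 0.2 rad and z of stud_top in the frame of clip_socket above 0.015 m and contact force between the fingers and pipe_clip below 0.3 N), for 0.2 s.
2. the die presses on the stud (contact force between upper_jaw and strap above 6 N), for 0.05 s.
3. the stud clicks home (z of stud_top in the frame of clip_socket below 0.0112 m), for 0.05 s.
At the end, for the whole second after the job is handed in: The stud is home (its top less than 11.2 mm above the socket), the clip lies flat at rest on the anvil under the jaw (within 5 deg and 3 mm, its socket within 12 mm of below the die), and the handle is back up (less than 0.05 rad) (z of stud_top in the frame of clip_socket below 0.0112 m and horizontal distance between clip_socket and jaw_nose below 0.012 m and z of pipe_clip in the frame of pliers_stand between 0.011 and 0.017 m and angle between pipe_clip's own z axis and vertical below 0.08 rad and linear speed of pipe_clip below 0.02 m/s and value of joint upper_handle below 0.05 rad); the robot touches nothing.
It fails at once if the pliers are forced: pushed with more than 25 N (contact force between any of the fingers, the arm and pliers_stand above 25 N).
It fails at once if the fingers or arm press the strap (contact force between any of the fingers, the arm and strap above 5 N).
It fails at once if a bystander is pushed more than 20 mm (distance of any of bearing, nut, grease_tin from where it was at the start of the episode above 0.02 m).
It also fails if it takes over 45 s, if anything falls off the work surface, if the arm or the gripper's body presses on something with over 40 N, if the wrist force passes 120 N, or if a joint passes its speed limit or range.

## Working session

There is one attempt and no reset: what is moved stays moved. The work goes in short steps, Python scripts to look and compute and a tool call to move; the robot and the scene stay as the last step left them, time stands still between calls to the robot, and variables do not carry over. Pictures are saved under pics/ and viewed, about 8 in all and at most 12, crops included, and the job is handed in when it is done.

Besides the shell and the picture viewer there is one more tool, called after "Call:" in YAML: its name, and indented under it one key for each argument. step_arm: Moves the arm, as the interface text tells. Shifts and turns lie within -1 to 1; 1 stands for 25 mm of shift or 5 degrees of turn. Its arguments: {"type":"object","properties":{"rows":{"type":"array","items":{"type":"array","items":{"type":"array","items":{"type":"number","minimum":-1,"maximum":1}}}},"force":{"type":"number"}},"required":["rows"]}

```bash
mkdir -p pics; cat > h.py <<'E'
import numpy as np, cv2
from bench import observe, read_camera, job_done
def snap(n,f):
    c=read_camera(n); cv2.imwrite('pics/'+f,c['img'][...,::-1]); np.savez('pics/'+f+'.npz',**c); return c
def ray(c,u,v,fish=False):
    a=np.array([(u-c['cx'])/c['fx'],(v-c['cy'])/c['fy']])
    if fish:
        r=np.hypot(*a); d=np.r_[a/r*np.sin(r) if r>0 else a,np.cos(r)]
    else: d=np.r_[a,1]
    return -c['R'].T@c['t'], c['R'].T@d
def onz(c,u,v,z,fish=False):
    o,d=ray(c,u,v,fish); return o+d*(z-o[2])/d[2]
def proj(c,X,fish=False):
    p=c['R']@np.asarray(X)+c['t']
    if fish:
        r=np.hypot(p[0],p[1]); th=np.arctan2(r,p[2]); return np.array([c['cx']+c['fx']*th*p[0]/r,c['cy']+c['fy']*th*p[1]/r])
    return np.array([c['cx']+c['fx']*p[0]/p[2],c['cy']+c['fy']*p[1]/p[2]])
def load(f): return dict(np.load('pics/'+f+'.npz'))
E
python3 - <<'E'
from h import *
ims=[snap(n,n+'1.png') for n in('scene','side','wrist')]
print(observe())
for c in ims: print(-c['R'].T@c['t'],c['R'][2],c['fx'])
a=np.hstack([ims[0]['img'],ims[1]['img']]); 
cv2.imwrite('pics/a.png',np.vstack([ims[0]['img']])[...,::-1].repeat(1,0))
E
```

```text
{'clock': 0.15, 'qpos': array([ 1.23738777e+00,  3.00338639e-01,  1.52141884e+00, -1.08079889e-05,
        1.32071668e+00, -6.66056133e-02]), 'qd': array([-0.00145156, -0.00146642, -0.00222471, -0.00025742,  0.00083423,
        0.00264153]), 'tau': array([-5.91622120e-04, -5.43660092e+01, -3.61889040e+01, -9.00095188e-05,
        3.13387049e-03, -6.03786759e-06]), 'position': array([0.14497806, 0.53043326, 0.30346259]), 'tcp_rot': array([ 2.49677302e+00,  1.90594143e+00, -1.14485262e-03]), 'force': array([0.04993522, 0.64255769, 0.44722469]), 'wrist_torque': array([0.02219668, 0.02534934, 0.02011935]), 'gripper_width': 0.0852362535703336}
[-0.0774634   0.40763528  0.49650975] [ 0.65807743 -0.6262263  -0.41806067] 500.04915990777505
[ 0.40900258 -1.0966958   0.49824804] [ 0.16270404  0.9030652  -0.39749294] 457.6514639101717
[0.07564592 0.54992328 0.37273927] [ 0.27515914 -0.07628326 -0.95836753] 297.3186396354542
```

View pics/scene1.png

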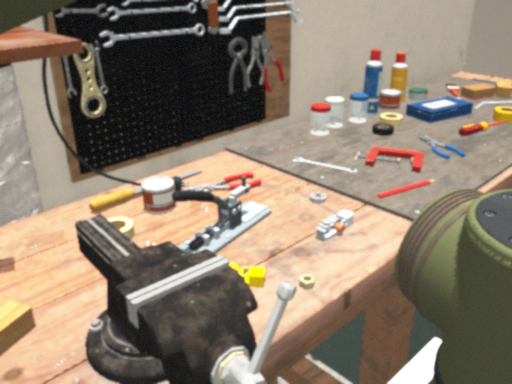

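View pics/side1.png

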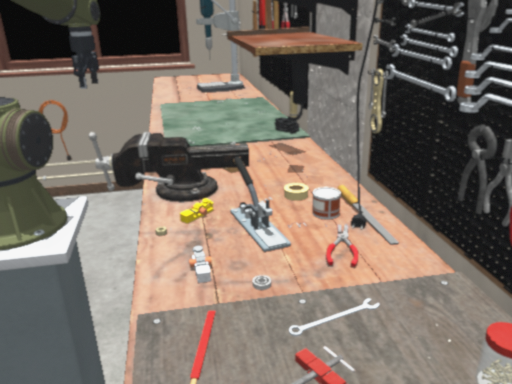

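The scene view shows the aluminium clip at (336,224), which is (201,262) in the side view. There is also a yellow clip-shaped thing at (249,273), which is (197,210) in the side view. The grey one fits the aluminium clip; I'll confirm that in an enlarged crop.

```bash
python3 - <<'E'
from h import *
s=load('scene1.png')['img'];d=load('side1.png')['img']
f=lambda im,x,y,w,h,k:cv2.resize(im[y:y+h,x:x+w],(w*k,h*k),interpolation=cv2.INTER_CUBIC)
A=f(s,170,160,200,140,4); B=f(d,150,145,160,150,4)
A=A[:,:800]; 
cv2.imwrite('pics/ca.png',A[...,::-1]);cv2.imwrite('pics/cb.png',B[...,::-1])
E
```

```text
(no output)
```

View pics/ca.png

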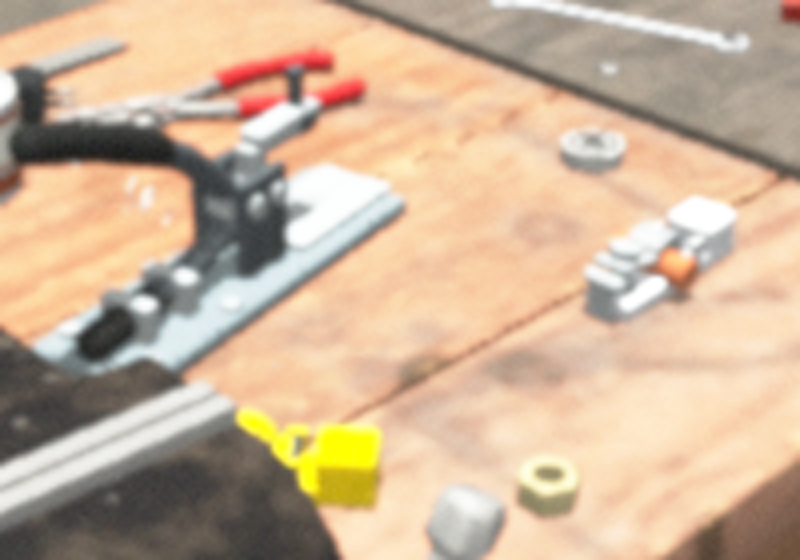

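View pics/cb.png

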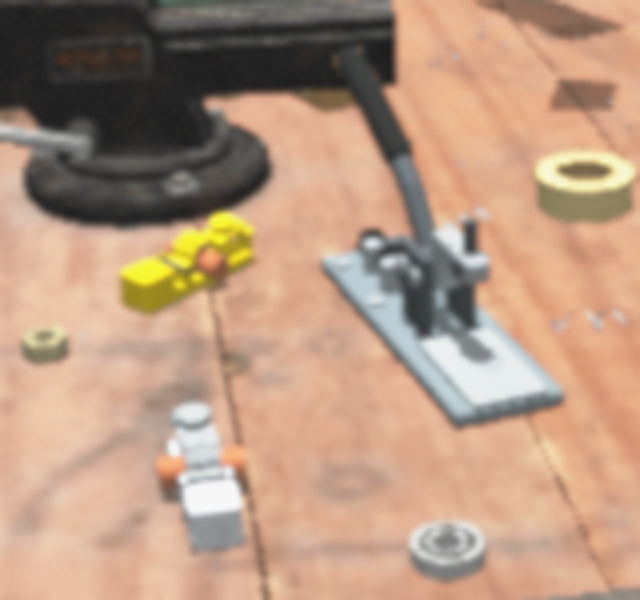

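The grey aluminium block with the copper tube is the clip: tail at scene (346,214) / side (203,269), stud toward +y. The yellow one is the decoy. The anvil end of the stand faces the side camera.

```bash
python3 - <<'E'
from h import *
s=load('scene1.png');d=load('side1.png')
A=lambda u,v,z:onz(s,170+u/4,160+v/4,z)[:2].round(4)
B=lambda u,v,z:onz(d,150+u/4,145+v/4,z)[:2].round(4)
print('tail',A(703,218,.024),B(212,497,.024))
print('stud',A(605,270,.033),B(193,412,.033))
print('near corners',B(462,415,.01),B(563,390,.01),A(403,197,.01)) 
print('far left', B(325,258,.01))
print('bearing',A(593,145,.011),B(447,540,.011),'nut',A(548,475,.013),B(45,338,.013))
print('collar pin top',A(296,70,.095),B(470,222,.095))
print('handle end',B(350,60,.14))
E
```

```text
tail [ 0.4313 -0.3257] [ 0.4391 -0.3368]
stud [ 0.423  -0.2386] [ 0.4356 -0.2682]
near corners [ 0.5771 -0.263 ] [ 0.6363 -0.2488] [ 0.5708 -0.2558]
far left [ 0.5334 -0.0491]
bearing [ 0.5387 -0.3718] [ 0.5457 -0.3784] nut [ 0.3543 -0.1193] [ 0.359  -0.1265]
collar pin top [ 0.5892 -0.1988] [ 0.5953 -0.2038]
handle end [ 0.5546 -0.048 ]
```

```bash
cat >> h.py <<'E'
def tri(r1,r2):
    (a,d),(b,e)=r1,r2; d=d/np.linalg.norm(d);e=e/np.linalg.norm(e)
    M=np.c_[d,-e]; k=np.linalg.lstsq(M,b-a,rcond=None)[0]; p,q=a+k[0]*d,b+k[1]*e
    return ((p+q)/2).round(3), np.linalg.norm(p-q).round(3)
E
python3 - <<'E'
from h import *
s=load('scene1.png');d=load('side1.png')
print('ball',tri(ray(s,286,290),ray(d,92,135)))
print('jawR',tri(ray(s,226,258),ray(d,248,148)))
print('jawback',tri(ray(s,95,218),ray(d,248,148)))
print('handle end',tri(ray(s,174,196),ray(d,236,158)))
E
```

```text
ball (array([0.202, 0.101, 0.188]), np.float64(0.002))
jawR (array([ 0.525, -0.032,  0.099]), np.float64(0.173))
jawback (array([0.606, 0.109, 0.118]), np.float64(0.003))
handle end (array([ 0.556, -0.01 ,  0.132]), np.float64(0.001))
```

View pics/wrist1.png

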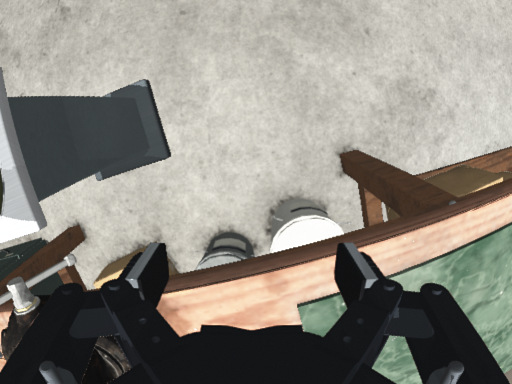

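The wrist view shows the floor, the bench edge and the open fingers, so nothing useful yet. I'll swing over to the clip, above the vice.

Call:
step_arm:
  rows:
    - [[0.93, -0.45, 0.5, -0.5, 1], [0.93, -0.45, 0.5, -0.5, 1], [0.93, -0.45, 0.5, -0.5, 1], [0.93, -0.45, 0.5, -0.5, 1], [0.93, -0.45, 0.5, -0.5, 1]]

```text
clock: 0.78
position: [0.2619, 0.4738, 0.3666]
tcp_rot: [2.691, 1.621, -0.001]
force: [-0.3, -0.4, 0.2]
gripper_width: 0.0854
```

Call:
step_arm:
  rows:
    - [[0.93, -0.45, 0.5, -0.5, 1], [0.93, -0.45, 0.5, -0.5, 1], [0.93, -0.45, 0.5, -0.5, 1], [0.57, -0.97, 0, -0.5, 1], [0.57, -0.97, 0, -0.5, 1]]

```text
clock: 1.4
position: [0.36, 0.3913, 0.4036]
tcp_rot: [2.851, 1.319, -0.001]
force: [-0.0, -0.3, -0.4]
gripper_width: 0.0857
```

Call:
step_arm:
  rows:
    - [[0.57, -0.97, 0, -0.5, 1], [0.57, -0.97, 0, -0.5, 1], [0.57, -0.97, 0, -0.5, 1], [0.57, -0.97, 0, -0.5, 1], [0.57, -0.97, 0, -0.5, 1]]

```text
clock: 2.02
position: [0.4311, 0.2699, 0.4037]
tcp_rot: [2.978, 1.0, -0.001]
force: [0.4, -0.1, 0.8]
gripper_width: 0.0853
```

Call:
step_arm:
  rows:
    - [[0.57, -0.97, 0, -0.5, 1], [0.57, -0.97, 0, -0.5, 1], [0.57, -0.97, 0, -0.5, 1], [0.57, -0.97, 0, -0.5, 1], [0.57, -0.97, 0, -0.5, 1]]

```text
clock: 2.65
position: [0.5024, 0.1487, 0.4037]
tcp_rot: [-3.069, -0.67, 0.001]
force: [0.4, 0.4, -0.2]
gripper_width: 0.0854
```

Call:
step_arm:
  rows:
    - [[0.57, -0.97, 0, -0.5, 1], [0.57, -0.97, 0, -0.5, 1], [0, -1, 0, -0.5, 1], [0, -1, 0, -0.5, 1], [0, -1, 0, -0.5, 1]]

```text
clock: 3.28
position: [0.5304, 0.0252, 0.4036]
tcp_rot: [-3.124, -0.332, 0.001]
force: [0.2, 0.7, 0.2]
gripper_width: 0.0856
```

Call:
step_arm:
  rows:
    - [[0, -1, 0, -0.5, 1], [0, -1, 0, -0.5, 1], [0, -1, 0, -0.5, 1], [0, -1, 0, 0, 1], [0, -1, 0, 0, 1]]

```text
clock: 3.9
position: [0.5304, -0.0998, 0.4037]
tcp_rot: [-3.139, -0.129, 0.001]
force: [1.4, -0.3, 0.5]
gripper_width: 0.0852
```

Call:
step_arm:
  rows:
    - [[-0.5, -1, -0.6, 0, 1], [-0.5, -1, -0.6, 0, 1], [-0.5, -1, -0.6, 0, 1], [-0.5, -1, -0.6, 0, 1], [-0.5, -1, -0.6, 0, 1]]

```text
clock: 4.53
position: [0.4675, -0.2247, 0.3282]
tcp_rot: [-3.139, -0.129, 0.0]
force: [0.5, 0.2, -0.2]
gripper_width: 0.0851
```

Call:
step_arm:
  rows:
    - [[-0.5, -0.8, -0.6, 0, 1], [-0.5, -0.8, -0.6, 0, 1], [0, 0, 0, 0, 1]]

```text
clock: 4.9
position: [0.4422, -0.2646, 0.2978]
tcp_rot: [-3.138, -0.126, 0.003]
force: [-0.3, 0.0, -0.0]
gripper_width: 0.0855
```

```bash
python3 - <<'E'
from h import *
c=snap('wrist','w2.png'); cv2.imwrite('pics/w2b.png',cv2.resize(c['img'],(800,600),interpolation=cv2.INTER_CUBIC)[...,::-1])
o=observe();print(o['clock'],o['position'],o['tcp_rot'],o['force'])
E
```

```text
4.95 [ 0.44287758 -0.26407292  0.2987119 ] [-3.13839538e+00 -1.27403661e-01  9.41364549e-04] [-0.00307865  0.05355902 -0.10522409]
```

View pics/w2b.png

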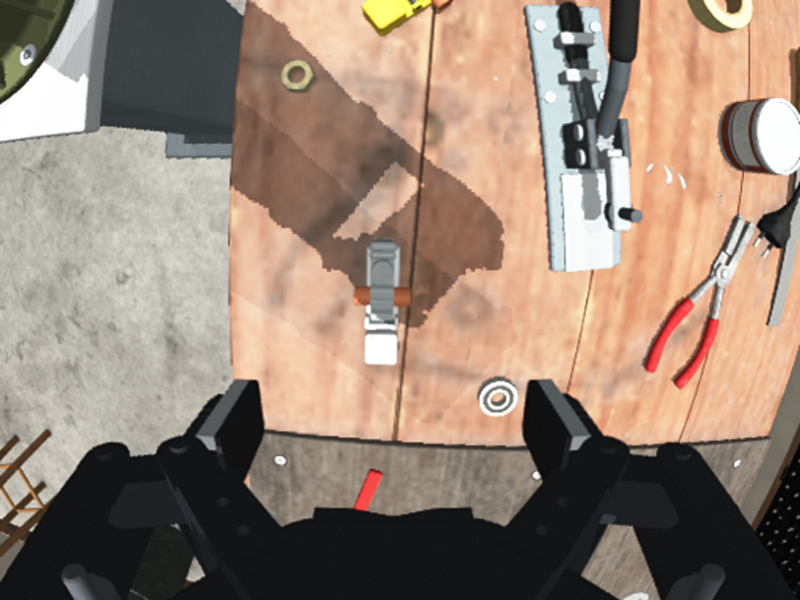

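The wrist view shows the clip centrally, tail top at (381,348) and stud at (383,270). The stand plate's corners are about (552,272), (619,266), (526,7) and (598,9), and the bearing is at (498,397).

```bash
python3 - <<'E'
from h import *
c=load('w2.png')
W=lambda u,v,z:onz(c,u/1.5625,v/1.5625,z,True)[:2].round(4)
print('tail',W(381,348,.024),[W(*p,.024) for p in((366,331),(396,331),(366,364),(396,364))])
print('stud',W(383,270,.033)); print('tube ends',W(354,295,.018),W(411,296,.018))
print('stand',[W(*p,.01) for p in((552,272),(619,266),(526,7),(598,9))])
print('bearing',W(498,397,.01))
print(proj(c,[.5956,-.2,.095],True)*1.5625,'stem top')
E
```

```text
tail [ 0.4388 -0.331 ] [array([ 0.426 , -0.3176]), array([ 0.4495, -0.3157]), array([ 0.4277, -0.346 ]), array([ 0.4518, -0.344 ])]
stud [ 0.4357 -0.2657]
tube ends [ 0.4145 -0.2908] [ 0.459 -0.288]
stand [array([ 0.5733, -0.2603]), array([ 0.6349, -0.2489]), array([ 0.5303, -0.0469]), array([ 0.5926, -0.0337])]
bearing [ 0.5448 -0.3758]
[637.50686923 214.06099077] stem top
```

Call:
step_arm:
  rows:
    - [[-0.05, -0.9, -0.8, -0.1, 1], [-0.05, -0.9, -0.8, -0.1, 1], [-0.05, -0.9, -0.8, -0.1, 1], [0, 0, -1, 0, 1], [0, 0, -1, 0, 1]]

```text
clock: 5.58
position: [0.44, -0.3311, 0.1888]
tcp_rot: [3.14, 0.089, 0.001]
force: [0.3, -0.2, -0.0]
gripper_width: 0.0855
```

Call:
step_arm:
  rows:
    - [[0, 0, -1, 0, 0.2], [0, 0, -1, 0, 0.2], [0, 0, -1, 0, 0.2], [0, 0, 0, 0, 0.2]]

```text
clock: 6.08
position: [0.4395, -0.3306, 0.1131]
tcp_rot: [-3.139, -0.089, 0.003]
force: [-0.4, -0.2, -0.2]
gripper_width: 0.0512
```

```bash
python3 - <<'E'
from h import *
c=snap('wrist','w3.png'); cv2.imwrite('pics/w3b.png',cv2.resize(c['img'][130:350,100:420],(800,550),interpolation=cv2.INTER_CUBIC)[...,::-1])
o=observe();print(o['clock'],o['position'],o['tcp_rot'],o['force'],o['gripper_width'])
E
```

```text
6.125 [ 0.4398828  -0.33102482  0.11429484] [-3.14007256e+00 -8.92674916e-02  2.75020806e-04] [ 0.61972148 -0.07144149  0.72087626] 0.05122976296637209
```

View pics/w3b.png

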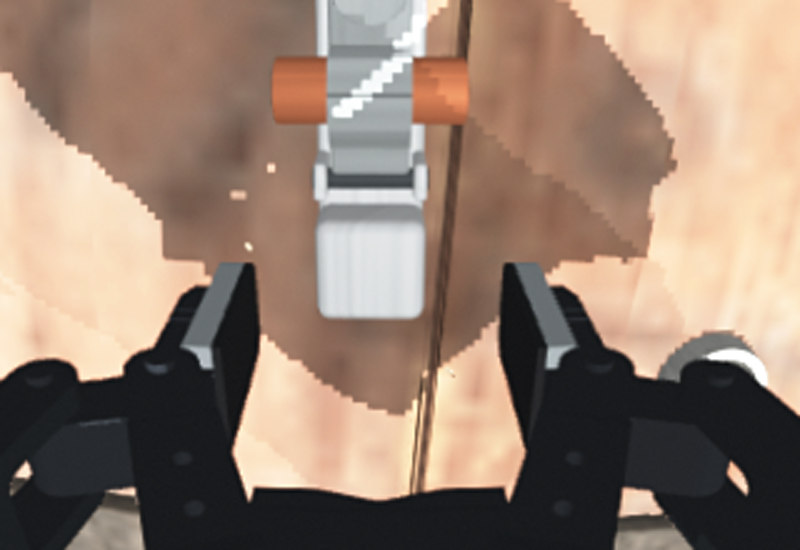

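The wrist crop shows the tail block square between the pads, its top centre at crop (371,262).

```bash
python3 - <<'E'
from h import *
c=load('w3.png')
W=lambda u,v,z:onz(c,100+u/2.5,130+v/2.5,z,True)[:2].round(4)
print([W(*p,.024) for p in((318,208),(425,206),(371,262),(320,315),(424,315))], W(375,5,.033))
E
```

```text
[array([ 0.4257, -0.3168]), array([ 0.4499, -0.3149]), array([ 0.4384, -0.3295]), array([ 0.4269, -0.3443]), array([ 0.4519, -0.3429])] [ 0.4361 -0.2697]
```

Call:
step_arm:
  rows:
    - [[-0.04, 0.04, -0.75, 0, 0.2], [0, 0, -0.6, 0, 0.2], [0, 0, -0.15, 0, 0.2], [0, 0, 0, 0, 0.2]]

```text
clock: 6.62
position: [0.4385, -0.3306, 0.0768]
tcp_rot: [3.14, 0.088, 0.0]
force: [-0.6, 0.3, 1.4]
gripper_width: 0.0511
```

Call:
step_arm:
  force: 50
  rows:
    - [[0, 0, 0, 0, -1], [0, 0, 0, 0, -1], [0, 0, 0, 0, -1], [0, 0, 0, 0, -1], [0, 0, 0, 0, -1]]

```text
clock: 7.25
position: [0.4385, -0.3308, 0.0772]
tcp_rot: [3.139, 0.088, 0.001]
force: [-1.4, 0.1, 6.7]
gripper_width: 0.025
```

Call:
step_arm:
  force: 80
  rows:
    - [[0, 0, 0.5, 0, -1], [0, 0, 0.75, 0, -1], [0, 0, 0.75, 0, -1], [0.91, -0.04, 0, 0.2, -1], [0.91, -0.04, 0, 0.2, -1]]

```text
clock: 7.88
position: [0.4845, -0.3327, 0.1281]
tcp_rot: [3.137, 0.143, 0.002]
force: [-0.0, -0.1, -3.1]
gripper_width: 0.0243
```

Call:
step_arm:
  rows:
    - [[0.91, -0.04, 0, 0.2, -1], [0.91, -0.04, 0, 0.2, -1], [0.91, -0.04, 0, 0.2, -1], [0.91, -0.04, 0, 0.2, -1], [0.91, -0.04, 0, 0.2, -1]]

```text
clock: 8.5
position: [0.5983, -0.3375, 0.1276]
tcp_rot: [3.129, 0.28, 0.001]
force: [-0.0, -0.4, -2.9]
gripper_width: 0.0244
```

Call:
step_arm:
  rows:
    - [[0.91, -0.04, 0, 0.2, -1], [0, 0, -0.7, 0, -1], [0, 0, -0.5, 0, -1], [0, 0, 0, 0, -1]]

```text
clock: 9.0
position: [0.6191, -0.3383, 0.0948]
tcp_rot: [-3.125, -0.306, 0.004]
force: [-0.2, -0.1, -2.2]
gripper_width: 0.024
```

```bash
python3 - <<'E'
from h import *
c=snap('wrist','w4.png'); d=snap('side','side4.png')
A=cv2.resize(c['img'][40:310,110:430],(640,540),interpolation=cv2.INTER_CUBIC)
cv2.imwrite('pics/w4b.png',A[...,::-1])
o=observe();print(o['clock'],o['position'],o['tcp_rot'],o['force'],o['gripper_width'])
E
```

```text
9.1 [ 0.6199451  -0.33865901  0.09665879] [-3.12661195e+00 -3.06188077e-01  9.57183724e-05] [ 0.31420204 -0.49047711 -3.41492029] 0.02404490293882265
```

View pics/w4b.png

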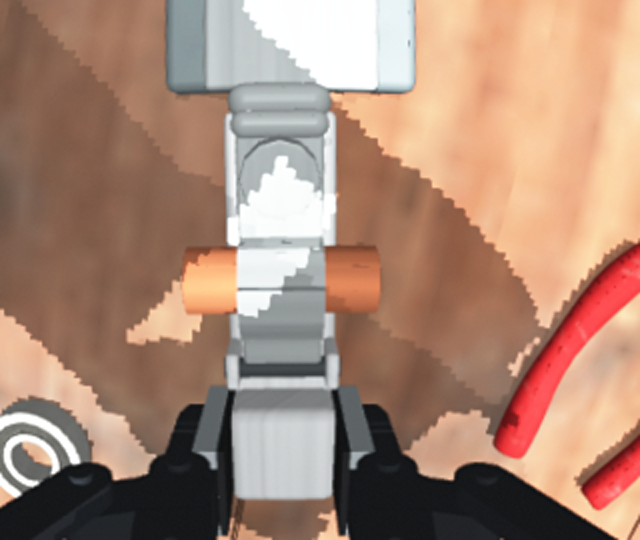

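The wrist crop shows the clip square with the plate. The plate's front corners are at crop (170,92) and (412,91), the anvil's at (207,90) and (378,90), and the stud at (281,168).

```bash
python3 - <<'E'
from h import *
c=load('w4.png'); L=.0195
W=lambda u,v,z:onz(c,110+u/2,40+v/2,z,True)[:2]
tail=np.mean([W(*p,.024+L) for p in((234,392),(334,392),(237,498),(331,498))],0); stud=W(281,168,.033+L)
tub=[W(183,280,.018+L),W(380,280,.018+L)]
pl=[W(170,92,.01),W(412,91,.01)]; an=[W(207,91,.014),W(378,91,.014)]
y=np.array([-.195,.981]);x=np.array([.981,.195]);
print(tail.round(4),stud.round(4),np.round(tub,4),np.round(pl,4),np.round(an,4))
cm=np.mean(pl,0);am=np.mean(an,0)
print('lat stud,tail,tube rel plate',(stud-cm)@x,(tail-cm)@x,(np.mean(tub,0)-cm)@x,(am-cm)@x)
print('long stud from plate front',(stud-cm)@y,(tail-cm)@y,'want stud 54, tail -14')
print('yaw clip',np.arctan2(*(np.array([-1,1])*(stud-tail))),'tube',np.arctan2(*(tub[1]-tub[0])[::-1]),'plate',np.arctan2(*(pl[1]-pl[0])[::-1]))
E
```

```text
[ 0.6195 -0.335 ] [ 0.6065 -0.2726] [[ 0.5901 -0.3015]
 [ 0.6328 -0.2931]] [[ 0.5748 -0.2603]
 [ 0.6359 -0.2477]] [[ 0.5848 -0.2587]
 [ 0.6267 -0.2503]]
lat stud,tail,tube rel plate -0.002472984392187392 -0.0019318091445351016 -0.002479204617925125 0.0002898373074602178
long stud from plate front -0.01848786107408237 -0.08225949519164613 want stud 54, tail -14
yaw clip 0.20470502975023228 tube 0.19539968942735655 plate 0.20267395075954026
```

Call:
step_arm:
  rows:
    - [[0, 0, -0.11, 0, -1], [-0.08, 0.56, 0, 0, -1], [-0.09, 0.56, 0, 0, -1]]

```text
clock: 9.48
position: [0.6158, -0.3093, 0.0937]
tcp_rot: [-3.126, -0.307, 0.0]
force: [0.3, -0.4, -2.9]
gripper_width: 0.0245
```

Call:
step_arm:
  rows:
    - [[-0.1, 0.56, 0, 0, -1], [-0.1, 0.56, 0, 0, -1], [-0.1, 0.56, 0, 0, -1], [0, 0, 0, 0, -1]]

```text
clock: 9.98
position: [0.6085, -0.2674, 0.0938]
tcp_rot: [-3.126, -0.309, 0.0]
force: [0.3, 0.4, -2.4]
gripper_width: 0.0244
```

```bash
python3 - <<'E'
from h import *
c=snap('wrist','w5.png'); d=snap('side','side5.png')
A=cv2.resize(c['img'][40:310,110:430],(480,405),interpolation=cv2.INTER_CUBIC)
x,y=proj(d,[.6,-.23,.03]).astype(int);print(x,y)
B=cv2.resize(d['img'][y-54:y+54,x-42:x+42],(315,405),interpolation=cv2.INTER_CUBIC)
cv2.imwrite('pics/w5b.png',np.hstack([A,B])[...,::-1])
o=observe();print(o['clock'],o['position'],o['force'],o['gripper_width'])
E
```

```text
272 232
10.075 [ 0.60859725 -0.26858359  0.0938059 ] [-0.35982415 -0.66167116 -2.80558166] 0.024383769810256094
```

View pics/w5b.png

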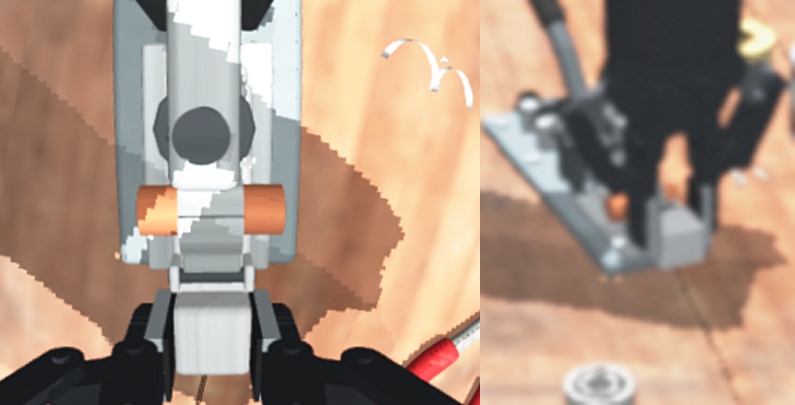

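The wrist crop shows the tube at crop u 138-286, the die stem top at (201,135), the collar at about (204,130) and the plate front corners at about (122,262) and (297,260).

```bash
python3 - <<'E'
from h import *
c=load('w5.png'); L=.0168
W=lambda u,v,z:onz(c,110+u/1.5,40+v/1.5,z,True)[:2]
y=np.array([-.197,.980]);x=np.array([.980,.197]); P=W(211,261,.01)
f=lambda n,p:print(n,'lat %.4f long %.4f'%((p-P)@x,(p-P)@y))
f('stem top',W(201,135,.095)); f('collar',W(204,130,.068))
f('tube(clip +8)',(W(138,210,.018+L)+W(286,210,.018+L))/2)
f('tail top',(W(176,292,.024+L)+W(249,292,.024+L)+W(178,373,.024+L)+W(248,373,.024+L))/4)
E
```

```text
stem top lat -0.0013 long 0.0519
collar lat -0.0013 long 0.0510
tube(clip +8) lat 0.0004 long 0.0254
tail top lat 0.0006 long -0.0133
```

Call:
step_arm:
  rows:
    - [[-0.04, 0, -0.08, 0, -1], [0, 0, -0.04, 0, -1], [0, 0, 0, 0, -1]]

```text
clock: 10.45
position: [0.6075, -0.269, 0.0913]
tcp_rot: [3.126, 0.306, 0.0]
force: [-3.2, -0.0, 4.9]
gripper_width: 0.0239
```

Call:
step_arm:
  rows:
    - [[0, 0, 0.03, 0, -0.2], [0, 0, 0, 0, 0], [0, 0, 0, 0, 0.1]]

```text
clock: 10.82
position: [0.6075, -0.2685, 0.0913]
tcp_rot: [3.127, 0.307, 0.0]
force: [-0.1, -0.4, 0.6]
gripper_width: 0.0472
```

Call:
step_arm:
  rows:
    - [[0.04, -0.2, 0.6, 0, 0.1], [0.06, -0.3, 0.9, 0, 0.1], [0.06, -0.3, 0.9, 0, 0.1], [0, 0, 1, 0, 0.1], [0, 0, 0, 0, 0.1]]

```text
clock: 11.45
position: [0.6121, -0.2892, 0.1795]
tcp_rot: [3.124, 0.306, 0.006]
force: [-1.0, 0.2, -0.6]
gripper_width: 0.0472
```

```bash
python3 - <<'E'
from h import *
c=snap('wrist','w6.png'); s=snap('scene','scene6.png')
A=cv2.resize(c['img'][40:310,110:430],(480,405),interpolation=cv2.INTER_CUBIC)
B=cv2.resize(s['img'][150:285,170:280],(330,405),interpolation=cv2.INTER_CUBIC)
cv2.imwrite('pics/w6b.png',np.hstack([A,B])[...,::-1])
o=observe();print(o['clock'],o['position'],o['force'],o['gripper_width'])
E
```

```text
11.55 [ 0.61138585 -0.28853347  0.17633468] [-0.70137266 -0.55396265 -0.65587958] 0.046920232490692076
```

View pics/w6b.png

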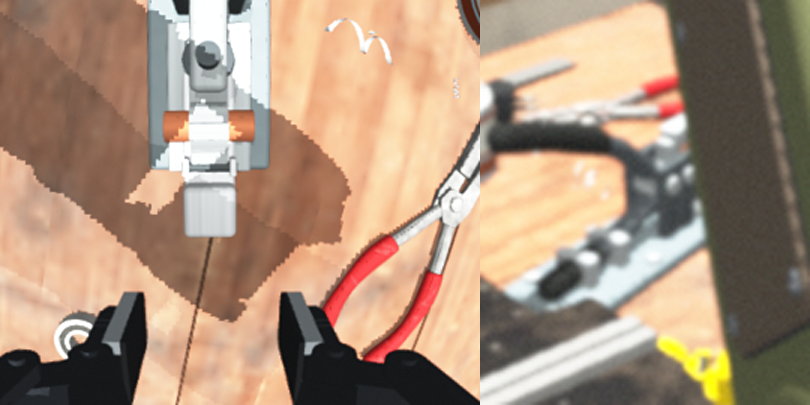

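```bash
python3 - <<'E'
from h import *
s=load('scene1.png');d=load('side1.png')
for z in(.12,.15,.18):
  print(z,'scene strip',[onz(s,*p,z)[:2].round(3) for p in((130,305),(228,259),(80,222),(130,262))],'side',[onz(d,*p,z)[:2].round(3) for p in((248,148),(248,166),(160,137),(190,166))])
E
```

```text
0.12 scene strip [array([0.372, 0.186]), array([0.364, 0.039]), array([0.604, 0.134]), array([0.451, 0.138])] side [array([0.607, 0.105]), array([ 0.581, -0.042]), array([0.366, 0.285]), array([ 0.441, -0.006])]
0.15 scene strip [array([0.336, 0.203]), array([0.329, 0.068]), array([0.55 , 0.156]), array([0.409, 0.159])] side [array([0.591, 0.01 ]), array([ 0.567, -0.125]), array([0.37 , 0.175]), array([ 0.438, -0.092])]
0.18 scene strip [array([0.3  , 0.221]), array([0.293, 0.098]), array([0.496, 0.178]), array([0.367, 0.181])] side [array([ 0.575, -0.085]), array([ 0.554, -0.209]), array([0.373, 0.066]), array([ 0.436, -0.179])]
```

Call:
step_arm:
  rows:
    - [[0, 0, 1, 0, 0.1], [0, 0, 1, 0, 0.1], [0, 0, 1, 0, -1], [-0.2, 0.99, 0, 0, -1], [-0.2, 0.99, 0, 0, -1]]

```text
clock: 12.18
position: [0.6011, -0.2384, 0.2503]
tcp_rot: [-3.126, -0.306, 0.002]
force: [0.4, -0.5, -0.3]
gripper_width: 0.0002
```

Call:
step_arm:
  rows:
    - [[-0.2, 0.99, 0, 0, -1], [-0.2, 0.99, 0, 0, -1], [-0.2, 0.99, 0, 0, -1], [-0.2, 0.99, 0, 0, -1], [-0.2, 0.99, 0, 0, -1]]

```text
clock: 12.8
position: [0.5761, -0.114, 0.2508]
tcp_rot: [-3.126, -0.307, 0.001]
force: [0.1, -0.1, -0.0]
gripper_width: -0.0002
```

Call:
step_arm:
  rows:
    - [[-0.2, 0.99, 0, 0, -1], [-0.2, 0.99, 0, 0, -1], [-0.2, 0.99, 0, 0, -1], [0, 0, -0.6, 0, -1], [0, 0, 0, 0, -1]]

```text
clock: 13.42
position: [0.5611, -0.0412, 0.2346]
tcp_rot: [-3.126, -0.307, 0.004]
force: [0.5, -1.3, -0.2]
gripper_width: -0.0004
```

```bash
python3 - <<'E'
from h import *
c=snap('wrist','w7.png'); s=snap('side','side7.png')
A=cv2.resize(c['img'][40:310,110:430],(480,405),interpolation=cv2.INTER_CUBIC)
B=cv2.resize(s['img'][100:235,190:300],(330,405),interpolation=cv2.INTER_CUBIC)
cv2.imwrite('pics/w7b.png',np.hstack([A,B])[...,::-1])
o=observe();print(o['clock'],o['position'],o['force'],o['gripper_width'])
E
```

```text
13.525 [ 0.56152812 -0.04158041  0.23595808] [0.130354   0.40562251 0.03938152] -9.940471514446245e-05
```

View pics/w7b.png

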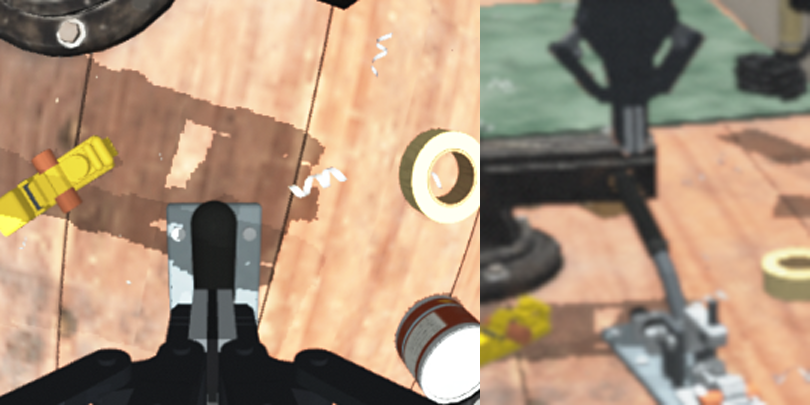

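The fingertips are laterally centred over the black sleeve at crop (213,290), and the vice is well clear behind. Starting the press, slowly.

Call:
step_arm:
  rows:
    - [[0, 0, -0.4, 0, -1], [0, 0, -0.3, 0, -1], [0, 0, -0.15, 0, -1], [0, 0, -0.15, 0, -1], [0, 0, -0.15, 0, -1]]

```text
clock: 14.15
position: [0.5615, -0.041, 0.2075]
tcp_rot: [3.127, 0.307, 0.0]
force: [-0.3, 0.8, -0.2]
gripper_width: -0.0002
```

Call:
step_arm:
  rows:
    - [[0, 0, -0.15, 0, -1], [0, 0, -0.15, 0, -1], [0, 0, -0.15, 0, -1]]

```text
clock: 14.52
position: [0.5616, -0.0409, 0.1964]
tcp_rot: [-3.127, -0.307, -0.001]
force: [-0.1, 1.2, 3.5]
gripper_width: 0.0001
```

Call:
step_arm:
  rows:
    - [[0, 0, -0.12, 0, -1], [0, 0, -0.12, 0, -1], [0, 0, -0.12, 0, -1]]

```text
clock: 14.9
position: [0.5615, -0.0409, 0.1873]
tcp_rot: [-3.127, -0.307, -0.0]
force: [-0.9, 2.4, 3.9]
gripper_width: -0.0001
```

Call:
step_arm:
  rows:
    - [[0, 0, -0.1, 0, -1], [0, 0, -0.1, 0, -1]]

```text
clock: 15.15
position: [0.5615, -0.0409, 0.1823]
tcp_rot: [-3.127, -0.307, -0.0]
force: [0.1, 2.4, 3.6]
gripper_width: -0.0003
```

Call:
step_arm:
  rows:
    - [[0, 0, -0.08, 0, -1], [0, 0, -0.08, 0, -1]]

```text
clock: 15.4
position: [0.5615, -0.041, 0.1783]
tcp_rot: [-3.127, -0.307, -0.0]
force: [-0.6, 2.0, 4.6]
gripper_width: 0.0
```

Call:
step_arm:
  rows:
    - [[0, 0, -0.08, 0, -1], [0, 0, -0.08, 0, -1]]

```text
clock: 15.65
position: [0.5615, -0.0409, 0.1743]
tcp_rot: [-3.127, -0.307, -0.0]
force: [-1.6, 2.2, 4.6]
gripper_width: 0.0002
```

Call:
step_arm:
  rows:
    - [[0, 0, -0.08, 0, -1], [0, 0, -0.04, 0, -1]]

```text
clock: 15.9
position: [0.5615, -0.0409, 0.1712]
tcp_rot: [-3.126, -0.307, 0.0]
force: [-0.3, 1.9, 4.8]
gripper_width: -0.0
```

Call:
step_arm:
  rows:
    - [[0, 0, -0.06, 0, -1], [0, 0, -0.04, 0, -1]]

```text
clock: 16.15
position: [0.5615, -0.0409, 0.1688]
tcp_rot: [-3.127, -0.307, -0.0]
force: [0.1, 2.4, 5.0]
gripper_width: 0.0003
```

Call:
step_arm:
  rows:
    - [[0, 0, -0.06, 0, -1], [0, 0, -0.06, 0, -1]]

```text
clock: 16.4
position: [0.5615, -0.0409, 0.1659]
tcp_rot: [-3.126, -0.307, -0.0]
force: [-0.7, 4.4, 5.7]
gripper_width: 0.0001
```

Call:
step_arm:
  rows:
    - [[0, 0, -0.06, 0, -1], [0, 0, -0.06, 0, -1]]

```text
clock: 16.65
position: [0.5615, -0.0408, 0.1629]
tcp_rot: [-3.126, -0.307, -0.0]
force: [-1.9, 4.6, 6.8]
gripper_width: -0.0001
```

Call:
step_arm:
  rows:
    - [[0, 0, -0.06, 0, -1], [0, 0, -0.06, 0, -1]]

```text
clock: 16.9
position: [0.5616, -0.0405, 0.1603]
tcp_rot: [-3.126, -0.307, -0.001]
force: [-3.6, 8.1, 12.6]
gripper_width: 0.0002
```

Call:
step_arm:
  rows:
    - [[-0.01, 0.04, -0.03, 0, -1]]

```text
clock: 17.02
position: [0.5615, -0.04, 0.1597]
tcp_rot: [3.126, 0.307, 0.001]
force: [-1.9, 0.7, 10.2]
gripper_width: -0.0001
```

Call:
step_arm:
  rows:
    - [[-0.01, 0.03, -0.03, 0, -1]]

```text
clock: 17.15
position: [0.5613, -0.0396, 0.159]
tcp_rot: [3.125, 0.307, 0.002]
force: [-0.5, -2.5, 10.0]
gripper_width: 0.0002
```

Call:
step_arm:
  rows:
    - [[0, 0.015, -0.03, 0, -1]]

```text
clock: 17.27
position: [0.5613, -0.0394, 0.1582]
tcp_rot: [3.125, 0.307, 0.002]
force: [-1.3, -1.7, 10.9]
gripper_width: -0.0003
```

Call:
step_arm:
  rows:
    - [[0, 0.015, -0.03, 0, -1]]

```text
clock: 17.4
position: [0.5613, -0.0391, 0.1575]
tcp_rot: [3.125, 0.307, 0.002]
force: [-2.0, -2.5, 9.0]
gripper_width: -0.0002
```

Call:
step_arm:
  rows:
    - [[0, 0.015, -0.03, 0, -1]]

```text
clock: 17.52
position: [0.5612, -0.0388, 0.1567]
tcp_rot: [3.125, 0.307, 0.002]
force: [-1.7, -3.8, 8.2]
gripper_width: -0.0005
```

Call:
step_arm:
  rows:
    - [[0, 0.01, -0.03, 0, -1]]

```text
clock: 17.65
position: [0.5612, -0.0385, 0.1559]
tcp_rot: [3.125, 0.307, 0.001]
force: [-2.4, -3.4, 9.2]
gripper_width: 0.0003
```

Call:
step_arm:
  rows:
    - [[0, 0.01, -0.03, 0, -1]]

```text
clock: 17.77
position: [0.5612, -0.0383, 0.1551]
tcp_rot: [3.125, 0.307, 0.001]
force: [-2.4, -2.9, 8.7]
gripper_width: 0.0002
```

Call:
step_arm:
  rows:
    - [[0, 0.01, -0.03, 0, -1]]

```text
clock: 17.9
position: [0.5611, -0.038, 0.1542]
tcp_rot: [3.125, 0.307, 0.001]
force: [-2.0, -2.3, 7.1]
gripper_width: 0.0001
```

Call:
step_arm:
  rows:
    - [[0, 0.01, -0.03, 0, -1]]

```text
clock: 18.02
position: [0.5611, -0.0377, 0.1533]
tcp_rot: [3.125, 0.307, 0.0]
force: [-1.6, -3.0, 5.8]
gripper_width: 0.0002
```

Call:
step_arm:
  rows:
    - [[0, 0.01, -0.03, 0, -1]]

```text
clock: 18.15
position: [0.561, -0.0375, 0.1524]
tcp_rot: [3.126, 0.307, 0.0]
force: [-0.5, -2.8, 3.5]
gripper_width: 0.0001
```

Call:
step_arm:
  rows:
    - [[0, 0.01, -0.03, 0, -1]]

```text
clock: 18.27
position: [0.561, -0.0371, 0.1515]
tcp_rot: [3.126, 0.307, -0.0]
force: [-0.4, -2.4, 3.7]
gripper_width: 0.0002
```

Call:
step_arm:
  rows:
    - [[0, 0.01, -0.03, 0, -1]]

```text
clock: 18.4
position: [0.561, -0.0366, 0.1507]
tcp_rot: [3.126, 0.307, -0.0]
force: [-0.4, -3.0, 3.5]
gripper_width: 0.0
```

Call:
step_arm:
  rows:
    - [[0, 0.01, -0.03, 0, -1]]

```text
clock: 18.52
position: [0.561, -0.0362, 0.15]
tcp_rot: [3.126, 0.307, -0.0]
force: [-0.4, -2.6, 3.1]
gripper_width: -0.0
```

Call:
step_arm:
  rows:
    - [[0, 0.01, -0.03, 0, -1]]

```text
clock: 18.65
position: [0.561, -0.0359, 0.1494]
tcp_rot: [3.126, 0.307, 0.0]
force: [-0.9, -3.2, 4.8]
gripper_width: -0.0003
```

Call:
step_arm:
  rows:
    - [[0, 0.01, -0.03, 0, -1]]

```text
clock: 18.77
position: [0.561, -0.0357, 0.1487]
tcp_rot: [3.126, 0.307, -0.0]
force: [-1.6, -3.9, 6.4]
gripper_width: -0.0001
```

Call:
step_arm:
  rows:
    - [[0, 0.01, -0.03, 0, -1]]

```text
clock: 18.9
position: [0.561, -0.0355, 0.148]
tcp_rot: [3.126, 0.307, -0.0]
force: [-2.1, -4.0, 7.6]
gripper_width: 0.0002
```

Call:
step_arm:
  rows:
    - [[0, 0.01, -0.03, 0, -1]]

```text
clock: 19.02
position: [0.561, -0.0353, 0.1474]
tcp_rot: [3.126, 0.307, -0.0]
force: [-2.8, -5.4, 8.3]
gripper_width: 0.0002
```

Call:
step_arm:
  rows:
    - [[0.01, -0.02, -0.03, 0, -1]]

```text
clock: 19.15
position: [0.5611, -0.0355, 0.1467]
tcp_rot: [-3.126, -0.307, 0.001]
force: [-6.3, 1.2, 11.7]
gripper_width: 0.0004
```

Call:
step_arm:
  rows:
    - [[0, 0, -0.03, 0, -1]]

```text
clock: 19.27
position: [0.5611, -0.0353, 0.146]
tcp_rot: [-3.126, -0.307, 0.001]
force: [-6.6, 1.0, 11.8]
gripper_width: 0.0001
```

Call:
step_arm:
  rows:
    - [[0, 0, -0.03, 0, -1]]

```text
clock: 19.4
position: [0.5611, -0.0352, 0.1454]
tcp_rot: [-3.126, -0.307, 0.001]
force: [-6.3, 0.9, 14.6]
gripper_width: -0.0
```

Call:
step_arm:
  rows:
    - [[-0.02, 0, -0.03, 0, -1]]

```text
clock: 19.52
position: [0.5609, -0.0351, 0.1449]
tcp_rot: [-3.126, -0.307, -0.001]
force: [-4.7, 1.2, 14.6]
gripper_width: -0.0004
```

Call:
step_arm:
  rows:
    - [[-0.01, 0, -0.03, 0, -1]]

```text
clock: 19.65
position: [0.5608, -0.0351, 0.1444]
tcp_rot: [-3.126, -0.307, -0.002]
force: [-4.9, 3.2, 17.7]
gripper_width: 0.0001
```

Total force is about 18.6 N, after a clear peak, drop and rise, so the stud has clicked. Letting the handle up slowly.

Call:
step_arm:
  rows:
    - [[0, 0, 0.15, 0, -1], [0, 0, 0.3, 0, -1], [0, 0, 0.4, 0, -1], [0, 0, 0.5, 0, -1], [0, 0, 0.5, 0, -1]]

```text
clock: 20.27
position: [0.5605, -0.0355, 0.1905]
tcp_rot: [-3.127, -0.307, 0.0]
force: [0.2, -1.8, 0.8]
gripper_width: 0.0001
```

Call:
step_arm:
  rows:
    - [[0, 0, 0.5, 0, -1], [0, 0, 0.6, 0, -1], [0, 0, 1, 0, -1], [0, 0, 1, 0, -1], [0, 0, 0, 0, -1]]

```text
clock: 20.9
position: [0.5608, -0.0355, 0.2692]
tcp_rot: [3.126, 0.307, 0.005]
force: [0.6, -0.2, -0.8]
gripper_width: 0.0
```

Call:
step_arm:
  rows:
    - [[0.2, -0.99, 0, 0, -1], [0.2, -0.99, 0, 0, -1], [0.2, -0.99, 0, 0, -1], [0.2, -0.99, 0, 0, -1], [0.2, -0.99, 0, 0, -1]]

```text
clock: 21.52
position: [0.5855, -0.1602, 0.2663]
tcp_rot: [-3.126, -0.307, 0.002]
force: [-1.3, -0.4, -0.4]
gripper_width: 0.0003
```

Call:
step_arm:
  rows:
    - [[0.2, -0.99, 0, 0, -1], [0.2, -0.99, 0, 0, -1], [0.2, -0.99, 0, 0, -1], [0.2, -0.99, -0.7, 0, -1], [0.2, -0.99, -0.7, 0, -1]]

```text
clock: 22.15
position: [0.6105, -0.2842, 0.2311]
tcp_rot: [-3.126, -0.307, 0.001]
force: [0.1, 1.2, -0.6]
gripper_width: 0.0004
```

Call:
step_arm:
  rows:
    - [[0.05, -0.4, -0.7, 0, -1], [0, 0, 0, 0, -1]]

```text
clock: 22.4
position: [0.6112, -0.2931, 0.2125]
tcp_rot: [-3.125, -0.306, 0.004]
force: [0.1, 0.1, -0.1]
gripper_width: 0.0
```

```bash
python3 - <<'E'
from h import *
c=snap('wrist','w8.png'); s=snap('side','side8.png')
A=cv2.resize(c['img'][0:270,110:430],(480,405),interpolation=cv2.INTER_CUBIC)
B=cv2.resize(s['img'][145:280,190:300],(330,405),interpolation=cv2.INTER_CUBIC)
cv2.imwrite('pics/w8b.png',np.hstack([A,B])[...,::-1])
o=observe();print(o['clock'],o['position'],o['force'],o['gripper_width'])
E
```

```text
22.5 [ 0.61189719 -0.29244643  0.21498861] [-0.73441244 -0.01056034  0.47436357] 0.0005809961377134956
```

View pics/w8b.png

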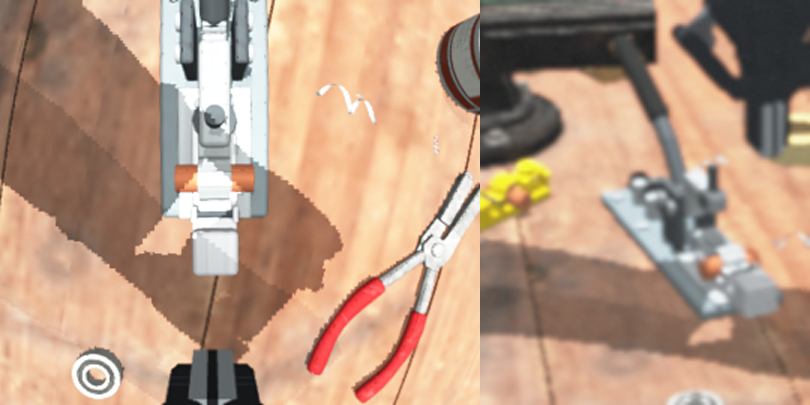

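The last view shows the clip straight on the anvil, the die stem over its centreline, the handle back up and the bearing in place.

```bash
python3 -c "
from h import *
print(job_done()); print(observe()['clock'])"
```

```text
the job is handed in; nothing more can be done
None
the job is handed in; nothing more can be done
```

The clip is on the anvil with its stud pressed home by the die, the handle has sprung back up, and the job was handed in at about 22.5 s of the 45 s.

- **Placing:** I took the aluminium clip, not the yellow look-alike, by its tail block. I slid it in under the open jaw and let go of it. Before I lowered it, the socket was within about 2 mm of straight below the die.
- **Pressing:** I pressed the handle sleeve in small steps. The force rose to about 15 N in total, fell to about 4 N, then rose again to about 18.6 N, the highest reading, where I stopped. The 25 N limit was never approached.
- **Last pictures:** The clip lies straight on the anvil, the handle is back up, the bearing looks in place and the gripper is clear.

**What I could not confirm:**
- **Stud height:** The closed stud was hidden under the jaw and could not be measured. That it is shut rests on the force curve alone.
- **Force drop:** The fall after the peak was more gradual, and went lower, than the description's "about half".
- **Side force:** Sideways friction on the sleeve reached about 8 N for a moment.
- **Nut and tin:** I did not check either against a closing picture. The arm never went near them.

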